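# Stack two mould halves to dry on crossed slats

## Task

Set the two ear-mould halves up to dry. Seat the green half flat and fully home in the matching pocket of the drying fixture, hollow side up; lay the two wooden slats flat across it, crosswise and centred, one between its middle and each end; then rest the red-brown half flat on both slats, squarely above the green one, hollow side up and with its round end the same way. Leave the jar, the black ear stand and the loose ear cast where they are.

Things in the scene. Friction and masses are not known exactly. Their poses are not given: they have to be found in the camera images.
- fixture: drying fixture, fixed to the table: plywood base 156 (own x) x 100 (own y) x 6 mm with aluminium walls on it whose tops are 18 mm above the table and which enclose a bullet-shaped pocket; four screw heads at the corners. Origin: centre of its underside, on the table; x points to the pocket's round end, z up.
- pocket (a point): middle of the pocket's flat floor, 6 mm above the table, axes as the fixture's. Pocket 12 mm deep, 113 long (x), 55 wide (y), round end at +x: 1.5 mm clear all round a mould half, plus a 45 degree lead-in bevel of 4 mm round its mouth; walls 10 mm thick. A half seated here has its origin at this point, axes alike, and its upper 18 mm stand proud.
- green_half: Green dental-stone mould half, 110 long (x) x 52 wide (y) x 30 high, 0.15-0.26 kg: block, flat end at -x, half-round end (radius 26) at +x, parallel upright sides from x = -55 to +29. Flat top with a round hollow in the middle, 34 across, 10 deep. Origin: centre of its underside, z up. Lies hollow up on the table. It belongs in the pocket.
- red_half: Red-brown, terracotta-coloured mould half, 110 long (x) x 52 wide (y) x 30 high, 0.15-0.26 kg: block, flat end at -x, half-round end (radius 26) at +x, parallel upright sides from x = -55 to +29. Flat top with a round hollow in the middle, 34 across, 10 deep. Origin: centre of its underside, z up. Lies hollow up on the table. Either half may lie left or right of the fixture.
- green_half_nose (a point): tip of the green half's round end, on its underside, 55 mm from its origin along +x
- red_half_nose (a point): tip of the red-brown half's round end, on its underside, 55 mm from its origin along +x
- slat_a: plain light-brown wooden slat, 110 long (own x) x 18 wide (own y) x 14 high (z), about 0.03 kg; origin: centre of its underside; lies flat on the table. The two slats are alike. On the green half it belongs about 30 mm from the half's middle, along the half's length, at the end opposite to the other slat (either slat at either end).
- slat_b: plain light-brown wooden slat, 110 long (own x) x 18 wide (own y) x 14 high (z), about 0.03 kg; origin: centre of its underside; lies flat on the table. The two slats are alike.
- jar: bystander: small white jar with black lid, 58 across, 69 high; origin: centre of its underside
- ear_stand: bystander: black stand with a pale ear on its face, 65x70x116 mm; origin: centre of its underside
- ear_cast: bystander: skin-coloured loose ear cast, 69x35x17 mm, between the slats; origin: centre of its underside
Things that resemble listed ones, but are neither listed nor needed, are in the scene too. Of the things that look like the red_half, the larger one is meant.

How it is judged:
On the way, in this order (a step that is already met when the one before it is completed fails the run):
1. the green half is seated flat and fully home in the pocket (x of green_half in the frame of pocket between -0.0035 and 0.0035 m and y of green_half in the frame of pocket between -0.0035 and 0.0035 m and z of green_half in the frame of pocket between -0.002 and 0.0025 m and angle between green_half's own z axis and vertical below 0.04 rad and angle between the x axis of green_half and the x axis of pocket, either way round below 0.07 rad), for 0.2 s.
2. one slat lies crosswise on the seated green half (all of step 1 and ((x of slat_a in the frame of green_half between 0.012 and 0.046 m and y of slat_a in the frame of green_half between -0.02 and 0.02 m and z of slat_a in the frame of green_half between 0.027 and 0.033 m and angle between the x axis of slat_a and the y axis of green_half, either way round below 0.25 rad and angle between slat_a's own z axis and vertical below 0.06 rad) or (x of slat_a in the frame of green_half between -0.046 and -0.012 m and y of slat_a in the frame of green_half between -0.02 and 0.02 m and z of slat_a in the frame of green_half between 0.027 and 0.033 m and angle between the x axis of slat_a and the y axis of green_half, either way round below 0.25 rad and angle between slat_a's own z axis and vertical below 0.06 rad) or (x of slat_b in the frame of green_half between 0.012 and 0.046 m and y of slat_b in the frame of green_half between -0.02 and 0.02 m and z of slat_b in the frame of green_half between 0.027 and 0.033 m and angle between the x axis of slat_b and the y axis of green_half, either way round below 0.25 rad and angle between slat_b's own z axis and vertical below 0.06 rad) or (x of slat_b in the frame of green_half between -0.046 and -0.012 m and y of slat_b in the frame of green_half between -0.02 and 0.02 m and z of slat_b in the frame of green_half between 0.027 and 0.033 m and angle between the x axis of slat_b and the y axis of green_half, either way round below 0.25 rad and angle between slat_b's own z axis and vertical below 0.06 rad))), for 0.2 s.
3. both slats lie crosswise on the seated green half, one toward each end (all of step 1 and (((x of slat_a in the frame of green_half between 0.012 and 0.046 m and y of slat_a in the frame of green_half between -0.02 and 0.02 m and z of slat_a in the frame of green_half between 0.027 and 0.033 m and angle between the x axis of slat_a and the y axis of green_half, either way round below 0.25 rad and angle between slat_a's own z axis and vertical below 0.06 rad) and (x of slat_b in the frame of green_half between -0.046 and -0.012 m and y of slat_b in the frame of green_half between -0.02 and 0.02 m and z of slat_b in the frame of green_half between 0.027 and 0.033 m and angle between the x axis of slat_b and the y axis of green_half, either way round below 0.25 rad and angle between slat_b's own z axis and vertical below 0.06 rad)) or ((x of slat_a in the frame of green_half between -0.046 and -0.012 m and y of slat_a in the frame of green_half between -0.02 and 0.02 m and z of slat_a in the frame of green_half between 0.027 and 0.033 m and angle between the x axis of slat_a and the y axis of green_half, either way round below 0.25 rad and angle between slat_a's own z axis and vertical below 0.06 rad) and (x of slat_b in the frame of green_half between 0.012 and 0.046 m and y of slat_b in the frame of green_half between -0.02 and 0.02 m and z of slat_b in the frame of green_half between 0.027 and 0.033 m and angle between the x axis of slat_b and the y axis of green_half, either way round below 0.25 rad and angle between slat_b's own z axis and vertical below 0.06 rad)))), for 0.2 s.
4. the red-brown half rests flat on both slats above the green half (all of step 3 and horizontal distance between red_half and green_half below 0.015 m and horizontal distance between red_half_nose and green_half_nose below 0.02 m and z of red_half in the frame of green_half between 0.041 and 0.047 m and angle between red_half's own z axis and vertical below 0.05 rad), for 0.2 s.
At the end, for the whole second after the job is handed in: Green half home in pocket: 3.5 mm sideways, 2.5 mm high, 0.07 rad. Slats flat on it, one each side, 12-46 mm from its middle, 20 mm from its centre line, 0.25 rad from crosswise. Red half flat on slats: origins within 15 mm, round tips 20 mm from above. Tilts 0.04-0.06 rad; all at rest (all of step 4 and linear speed of each of green_half, slat_a, slat_b, red_half below 0.02 m/s); the robot touches nothing.
It fails at once if the jar is shifted by more than 30 mm (distance of jar from where it was at the start of the episode above 0.03 m).
It fails at once if the black ear stand is shifted by more than 30 mm (distance of ear_stand from where it was at the start of the episode above 0.03 m).
It fails at once if the loose ear cast is shifted by more than 30 mm (distance of ear_cast from where it was at the start of the episode above 0.03 m).
It also fails if it takes over 72 s, if anything falls off the work surface, if the arm or the gripper's body presses on something with over 40 N, if the wrist force passes 120 N, or if a joint passes its speed limit or range.

## Robot

A 6-joint arm with a two-finger parallel gripper is mounted at the origin on the work surface; the furniture and walls round the work are solid. World frame = base frame: x ahead of the robot, y to its left, z up, the work surface at z = 0. Lengths are in m, angles in rad, forces in N, time in s.
With the tool pointing down it reaches from about 0.35 to 0.975 m from the base axis. Payload 4.9 kg.
Tool frame: the origin (TCP) lies at the very end of the fingers, on their centre line; the grasp point (between the pads) lies 19 mm behind it; z points along the fingers, y is the line along which they close (so a half turn about z gives the same grasp; the last joint's range is limited). The gripper opens to 85 mm and grips with 20 to 120 N. Pads are 22 mm wide; open, the fingers measure 114 mm over their backs; the gripper's body (76 mm by 85 mm) begins 54 mm behind the grasp point. The pads swing forward as they close: fully open they stand 13 mm farther back than shut.
Start: joints at [1.2, 0.053, 1.613, -0, 1.476, -0.119], TCP at [0.156, 0.605, 0.195] pointing down, gripper open.
Joint ranges: [-3.01, 3.01], [-1.01, 2.22], [0.06, 2.58], [-1.02, 4.17], [0.09, 2.62], [-3.14, 3.14]. Speed limits (rad/s): [2.57, 2.57, 3.14, 3.14, 3.14, 3.14].

## Interface

Orientations are given as a rotation vector (axis times angle).
In Python, from station import ctrl gives the robot as it stands. The module is installed in compiled form; this text tells all that it offers.
- The arm moves only by the tool jog_arm, never from a script. Its argument "steps" is a list of rows, each an object with "delta_rot": the turn, a rotation vector about the tool's x, y, z in degrees, a list of three; "linear": the shift along the tool's x, y, z in m, a list of three; "grip": the finger opening in m, from 0 to 0.0854. In form: [{"delta_rot": [rx, ry, rz], "linear": [x, y, z], "grip": grip}, ...]. A call has 1 to 10 rows; each row shifts and turns the commanded pose from where the row before left it, along the tool's axes as they then stand; what a row does not reach is not made up. A row lasts 1/10 s, in which the tool goes at most 50 mm and 8.59 degrees, less where a joint would pass 70% of its speed; a pose out of reach is approached as far as the arm can. A call with a gripper value outside its range is refused whole. The fingers move at their own pace and stop on an object; "newtons" is the grip in N (left out, the last holds). Time passes only in rows, so rows that do not move let the fingers close. It gives the time, the measured TCP pose, the force, the opening and the grip force at its end, in the units of the state.
- ctrl.get_obs(): the state, without advancing time (a new reading comes with each control period).
- ctrl.get_image(name): name is "scene" or "top" or "wrist"; returns (picture, depth): 400x640x3 uint8, red, green, blue; 400x640 float32, m along the optical axis (not along the pixel's ray), 0 where there is no reading.
- ctrl.camera_info(name): a dict with "camera_matrix" (3x3 intrinsics, pixels), "distortion" ([k1, k2, p1, p2, k3] as OpenCV has them; the pictures are not rectified), "R" (3x3) and "t" (3): a world point X has camera coordinates R X + t; the wrist camera has in their place "T_tool_cam" (4x4, takes a point from camera to tool coordinates, whose origin is the TCP and whose axes are the flange's). Camera axes: x right, y down, z forward; pixel columns grow to the right and rows downward; lengths in m; the calibration is good to about 2 mm. A picture is of the moment at which its call begins: read the wrist's pose just before it. camera_info takes no time and is no camera call.
- ctrl.finish_job(): hands the job in; it is judged then, once.
The state is a dict: "t": time; "q": joint angles; "dq": joint speeds; "effort": joint torques, N m; "tool_pos": TCP position; "tool_rot": TCP orientation; "contact_force": force on the tool from outside, world axes, zero at the start; "wrist_torque": the same for the moment, N m; "opening": finger opening in m; "grip_force": force on a finger pad.
Only numpy, scipy, OpenCV 4.12 (cv2) and the standard library are available. Lean on these libraries where they do the work, as an engineer would, in place of code of your own. Each camera call takes 0.05 s, during which the arm holds its last target. There are 200 camera calls.

## Working session

There is one attempt and no reset: what is moved stays moved. The work goes in short steps, Python scripts to look and compute and a tool call to move; the robot and the scene stay as the last step left them, time stands still between calls to the robot, and variables do not carry over. Pictures are saved under pics/ and viewed, at most 10 in all, crops included, and the job is handed in when it is done.

Besides the shell and the picture viewer there is one more tool, called after "Call:" as a command line: name --argument value ..., lists and objects as JSON in quotes. jog_arm: Moves the arm, as the interface text tells. Its arguments: {"type":"object","properties":{"steps":{"type":"array"},"newtons":{"type":"number"}},"required":["steps"]}

```bash
mkdir -p pics
cat > h.py <<'E'
import numpy as np, cv2
from station import ctrl
from scipy.spatial.transform import Rotation as Ro
def cam(n):
    c=ctrl.camera_info(n); K=np.array(c["camera_matrix"]); d=np.array(c["distortion"])
    if "R" in c: R=np.array(c["R"]); t=np.array(c["t"])
    else:
        o=ctrl.get_obs(); T=np.eye(4); T[:3,:3]=Ro.from_rotvec(o["tool_rot"]).as_matrix(); T[:3,3]=o["tool_pos"]
        M=np.linalg.inv(T@np.array(c["T_tool_cam"])); R=M[:3,:3]; t=M[:3,3]
    return K,d,R,t
def shot(n,f=None):
    C=cam(n); im,dep=ctrl.get_image(n); 
    if f: cv2.imwrite("pics/"+f,im[:,:,::-1])
    return im,dep,C
def toplane(uv,z,C):
    K,d,R,t=C; p=cv2.undistortPoints(np.array(uv,float).reshape(-1,1,2),K,d)[:,0]
    r=np.c_[p,np.ones(len(p))]@R; o=-R.T@t
    return o+r*((z-o[2])/r[:,2])[:,None]
def cloud(dep,C):
    K,d,R,t=C; v,u=np.mgrid[0:400,0:640]
    p=cv2.undistortPoints(np.c_[u.ravel(),v.ravel()].astype(float).reshape(-1,1,2),K,d)[:,0]
    P=(np.c_[p,np.ones(len(p))]*dep.ravel()[:,None]-t)@R
    P[dep.ravel()==0]=np.nan
    return P.reshape(400,640,3)
E
python3 - <<'E'
from h import *
im,dep,C=shot("top","top0.png"); np.savez("top0.npz",im=im,dep=dep)
o=ctrl.get_obs(); print(o)
print(C, -C[2].T@C[3]); print(ctrl.camera_info("wrist"))
P=cloud(dep,C); print(np.nanmin(P.reshape(-1,3),0),np.nanmax(P.reshape(-1,3),0))
E
```

```text
{'t': 0.05, 'q': array([ 1.20000076e+00,  5.33447903e-02,  1.61422848e+00,  2.65577174e-05,
        1.47601226e+00, -1.18996913e-01]), 'dq': array([-0.00051335, -0.00046281, -0.00102756,  0.0009071 ,  0.00237029,
        0.00014541]), 'effort': array([-3.68331903e-04, -3.95180404e+01, -3.71657073e+01, -1.58784692e-04,
        4.17488453e-03,  1.47971286e-05]), 'tool_pos': array([0.15546196, 0.60466607, 0.19390971]), 'tool_rot': array([-3.94420222e-01, -3.11622065e+00,  3.02643682e-03]), 'contact_force': array([ 0.16439726, -0.58083901, -0.17451111]), 'wrist_torque': array([-0.00256224,  0.04498018, -0.01091447]), 'grip_force': 0.0, 'opening': 0.0855418563575149}
(array([[371.62331186,   0.        , 311.21839846],
       [  0.        , 371.62331186, 196.46114813],
       [  0.        ,   0.        ,   1.        ]]), array([-0.00099256,  0.        ,  0.        ,  0.        ,  0.        ]), array([[ 0.02940328, -0.99888999,  0.03679989],
       [-0.99819572, -0.03127124, -0.05125822],
       [ 0.0523521 , -0.03522633, -0.9980072 ]]), array([-0.03013835,  0.53750206,  0.85630567])) [0.49258903 0.01686797 0.88325971]
{'camera_matrix': array([[342.87278129,   0.        , 325.04099197],
       [  0.        , 342.87278129, 210.27862876],
       [  0.        ,   0.        ,   1.        ]]), 'distortion': array([-0.01529925,  0.        ,  0.        ,  0.        ,  0.        ]), 'T_tool_cam': array([[-4.36830182e-04, -9.63779717e-01, -2.66699206e-01,
         6.88722508e-02],
       [ 9.99999826e-01, -3.15006635e-04, -4.99563167e-04,
         5.68694074e-04],
       [ 3.97456828e-04, -2.66699377e-01,  9.63779686e-01,
        -1.77751624e-01],
       [ 0.00000000e+00,  0.00000000e+00,  0.00000000e+00,
         1.00000000e+00]])}
[-0.31193961 -1.47371672 -0.77666562] [1.55023745 1.36589961 0.11831667]
```

View pics/top0.png

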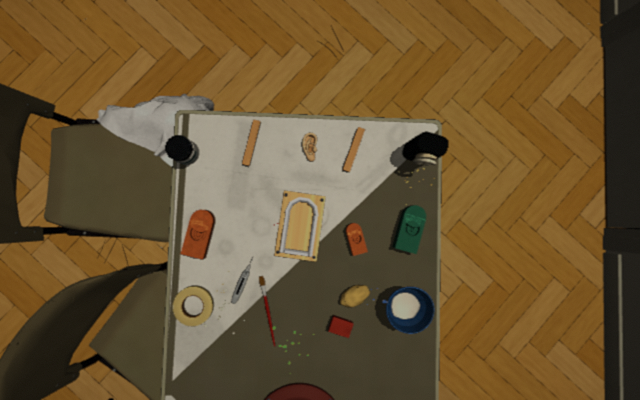

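Top view: the green half is at px (410,230), the red half at (198,234) and the small red decoy at (356,238). The fixture is at (299,226) with its round end up the image (+x). The slats are at (251,143) and (353,150), with the ear cast between them at (310,147). The jar is at top left and the stand at top right.

```bash
cat >> h.py <<'E'
def rect(pts):
    (c,s,a)=cv2.minAreaRect((np.array(pts)[:,:2]*1000).astype(np.float32)); 
    if s[0]<s[1]: s=(s[1],s[0]); a+=90
    return np.array(c)/1000, np.round(s,1), (a+90)%180-90
def blob(mask,near=None):
    n,l,st,ce=cv2.connectedComponentsWithStats(mask.astype(np.uint8)); 
    k=1+np.argmax(st[1:,4]) if near is None else 1+np.argmin(np.hypot(*(ce[1:]-near).T)+1e3*(st[1:,4]<30))
    cs,_=cv2.findContours((l==k).astype(np.uint8),cv2.RETR_EXTERNAL,cv2.CHAIN_APPROX_NONE)
    return l==k, max(cs,key=len)[:,0].astype(float)
E
python3 - <<'E'
from h import *
d=np.load("top0.npz"); im,dep=d["im"],d["dep"]; C=cam("top"); P=cloud(dep,C); z=P[...,2]
for n,px,lo,h in [("green",(410,230),.02,.03),("red",(198,234),.02,.03),("sa",(251,143),.008,.014),("sb",(353,150),.008,.014),("fix",(299,226),.003,.006),("cast",(310,147),.006,.017),("jar",(181,150),.03,.069),("stand",(425,147),.03,.11),("decoy",(356,238),.01,.02)]:
    m,c=blob((z>lo)&(z<.15),px); print(n,m.sum(),"z med/max",np.round(np.nanmedian(z[m]),4),np.round(np.nanmax(z[m]),4),*rect(toplane(c,h,C)))
E
```

```text
green 988 z med/max 0.0291 0.0338 [ 0.47198145 -0.24730363] [109.2  54.5] -14.081504821777344
red 1050 z med/max 0.0289 0.0343 [0.44666553 0.24050371] [109.   53.7] -12.437355041503906
sa 365 z med/max 0.013 0.0173 [0.66156183 0.13102609] [109.6  18.4] -12.082382202148438
sb 349 z med/max 0.013 0.0185 [ 0.6540506  -0.11122852] [110.   18.1] -18.349761962890625
fix 2592 z med/max 0.0059 0.0211 [0.4689245  0.01155749] [156.9 102.4] -5.6783599853515625
cast 241 z med/max 0.0101 0.0179 [ 0.6544209  -0.00622767] [66.4 30.6] 1.6480112075805664
jar 672 z med/max 0.067 0.0719 [0.6307066  0.27646658] [69.1 56.2] 61.974876403808594
stand 1054 z med/max 0.1094 0.1183 [ 0.64198883 -0.25282413] [85.6 74.3] 75.39338684082031
decoy 463 z med/max 0.019 0.0225 [ 0.4440755  -0.12018303] [73.8 35.8] 17.061485290527344
```

Call:
jog_arm --steps '[{"delta_rot": [0, 0, 0], "linear": [-0.031, -0.0365, 0], "grip": 0.085}, {"delta_rot": [0, 0, 0], "linear": [-0.031, -0.0365, 0], "grip": 0.085}, {"delta_rot": [0, 0, 0], "linear": [-0.031, -0.0365, 0], "grip": 0.085}, {"delta_rot": [0, 0, 0], "linear": [-0.031, -0.0365, 0], "grip": 0.085}, {"delta_rot": [0, 0, 0], "linear": [-0.031, -0.0365, 0], "grip": 0.085}, {"delta_rot": [0, 0, 0], "linear": [-0.031, -0.0365, 0], "grip": 0.085}, {"delta_rot": [0, 0, 0], "linear": [-0.031, -0.0365, 0], "grip": 0.085}, {"delta_rot": [0, 0, 0], "linear": [-0.031, -0.0365, 0], "grip": 0.085}, {"delta_rot": [0, 0, 0], "linear": [-0.031, -0.0365, 0], "grip": 0.085}, {"delta_rot": [0, 0, 0], "linear": [-0.031, -0.0365, 0], "grip": 0.085}]' --newtons 40

```text
t: 1.05
tool_pos: [0.365, 0.1727, 0.1946]
tool_rot: [-0.394, -3.117, -0.0]
contact_force: [0.9, 0.4, 0.2]
opening: 0.0852
grip_force: 0.0
```

Call:
jog_arm --steps '[{"delta_rot": [0, 0, 0], "linear": [-0.031, -0.0365, 0], "grip": 0.085}, {"delta_rot": [0, 0, 0], "linear": [-0.031, -0.0365, 0], "grip": 0.085}, {"delta_rot": [0, 0, 0], "linear": [-0.031, -0.0365, 0], "grip": 0.085}, {"delta_rot": [0, 0, 0], "linear": [-0.031, -0.0365, 0], "grip": 0.085}, {"delta_rot": [0, 0, 0], "linear": [0, 0, 0], "grip": 0.085}, {"delta_rot": [0, 0, 0], "linear": [0, 0, 0], "grip": 0.085}]'

```text
t: 1.65
tool_pos: [0.4484, 0.0014, 0.1943]
tool_rot: [-0.398, -3.114, -0.001]
contact_force: [0.1, 0.1, -0.2]
opening: 0.0849
grip_force: 0.0
```

Run:
```python
from h import *
im,dep,C=shot("wrist","w1.png"); np.savez("w1.npz",im=im,dep=dep,K=C[0],d=C[1],R=C[2],t=C[3])
print(ctrl.get_obs()["tool_pos"],ctrl.get_obs()["t"])
P=cloud(dep,C); print(np.nanmedian(P[...,2]), (dep>0).mean())
```

```text
[0.44820336 0.00235197 0.19441402] 1.7
-0.0003968546699881406 0.9960859375
```

View pics/w1.png

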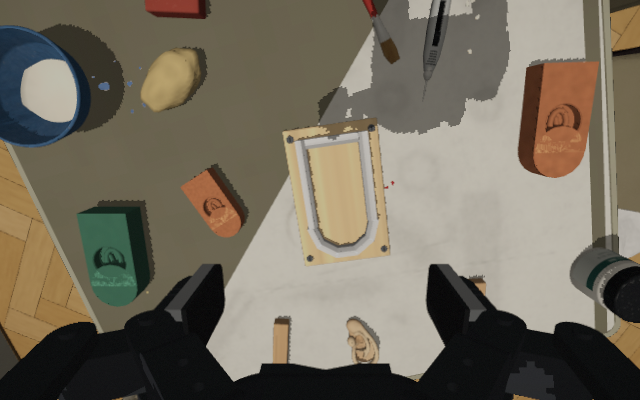

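Wrist view: image down is world +x and right is +y. The fixture is at (338,190) with its round end down, the green half at (113,255), the decoy at (213,203), the red half at (557,120), and part of slat b at (281,340).

```bash
cat > m1.py <<'E'
from h import *
d=np.load("w1.npz"); im,dep=d["im"],d["dep"]; C=(d["K"],d["d"],d["R"],d["t"]); P=cloud(dep,C); z=P[...,2]
hsv=cv2.cvtColor(im,cv2.COLOR_RGB2HSV)
def show(n,m,px,h):
    m,c=blob(m,px); r=rect(toplane(c,h,C)); print(n,m.sum(),np.round(np.nanmedian(z[m]),4),np.round(r[0],4),r[1],round(r[2],2)); return m,c
w,_=show("wall",(z>.0125)&(z<.03),(338,190),.018)
b,_=show("base",(z>.003)&(z<.03),(338,190),.006)
gr=(hsv[...,1]<70)&(hsv[...,2]>90)
p,_=show("floorHSVz",(z<.0095)&b&~w,(338,195),.006)
# opening rim: inner contour of walls at z=.018
cs,hh=cv2.findContours(w.astype(np.uint8),cv2.RETR_CCOMP,cv2.CHAIN_APPROX_NONE)
inn=max([c for c,k in zip(cs,hh[0]) if k[3]>=0],key=len)[:,0]; r=rect(toplane(inn,.014,C)); print("inner",r)
print("inner pts rect .018",rect(toplane(inn,.018,C)))
top=(z>.0255)&(z<.035)
for n,px in (("green",(113,245)),("red",(557,110))):
    m,c=show(n+" top",top,px,.03); m3,c3=show(n+" all",(z>.004)&(z<.04),px,.03)
    P3=P[m]; print("  3D",rect(P3),np.nanmean(P3,0))
E
python3 m1.py
```

```text
wall 3131 0.0164 [0.4678 0.0125] [132.8  76.9] -6.62
base 12339 0.0053 [0.4675 0.0127] [154.9  99.1] -6.45
floorHSVz 4880 0.0049 [0.4694 0.0126] [113.9  56.5] -6.56
inner (array([0.46782443, 0.01269341]), array([115.8,  58.7]), -6.434623718261719)
inner pts rect .018 (array([0.46686835, 0.01276615]), array([114.5,  58.1]), -6.434600830078125)
green top 3935 0.0288 [ 0.47   -0.2448] [109.2  55.4] -14.73
green all 5414 0.0284 [ 0.4688 -0.2387] [114.7  66.6] -14.73
  3D (array([ 0.47043384, -0.24715552]), array([110.2,  54.8]), -15.120681762695312) [ 0.46550102 -0.24479254  0.02872282]
red top 5367 0.0288 [0.4447 0.2411] [109.   55.3] -12.93
red all 7293 0.0284 [0.4434 0.2352] [108.9  67.1] -13.19
  3D (array([0.44526093, 0.24297556]), array([109.7,  54.3]), -12.811851501464844) [0.44056775 0.24319584 0.02875433]
```

Call:
jog_arm --steps '[{"delta_rot": [0, 0, 0], "linear": [-0.014, -0.039, 0], "grip": 0.085}, {"delta_rot": [0, 0, 0], "linear": [-0.014, -0.039, 0], "grip": 0.085}, {"delta_rot": [0, 0, 0], "linear": [-0.014, -0.039, 0], "grip": 0.085}, {"delta_rot": [0, 0, 0], "linear": [-0.014, -0.039, 0], "grip": 0.085}, {"delta_rot": [0, 0, 0], "linear": [-0.014, -0.039, 0], "grip": 0.085}, {"delta_rot": [0, 0, 0], "linear": [-0.014, -0.039, 0], "grip": 0.085}, {"delta_rot": [0, 0, 0], "linear": [0, 0, 0], "grip": 0.085}, {"delta_rot": [0, 0, 0], "linear": [0, 0, 0], "grip": 0.085}]'

```text
t: 2.5
tool_pos: [0.4718, -0.2442, 0.1947]
tool_rot: [-0.393, -3.116, -0.002]
contact_force: [-0.1, -0.4, -0.9]
opening: 0.085
grip_force: 0.0
```

```bash
cat >> h.py <<'E'
def go(xyz,yaw_y):
    "shift in tool axes and turn about tool z (deg) to TCP xyz with tool y (mod 180) at world yaw deg"
    o=ctrl.get_obs(); R=Ro.from_rotvec(o["tool_rot"]).as_matrix(); y=np.degrees(np.arctan2(R[1,1],R[0,1]))
    d=(yaw_y-y+90)%180-90
    print("t",round(o["t"],2),"pos",np.round(o["tool_pos"],4),"yaw",round(y,2),"tilt",np.round(R[:2,2],4),"-> lin",np.round(R.T@(np.array(xyz)-o["tool_pos"]),4),"rz",round(-d,2))
def wmeas(px,h=.03,lo=.0255,hi=.036,f=None):
    im,dep,C=shot("wrist",f); P=cloud(dep,C); z=P[...,2]; m,c=blob((z>lo)&(z<hi),px); r=rect(toplane(c,h,C))
    print(m.sum(),"zmed",np.round(np.nanmedian(z[m]),4),"c",np.round(r[0],4),r[1],"yaw",round(r[2],2),"px",np.round(c.mean(0)),"3D",rect(P[m])); return m,c,P,C,im
E
python3 - <<'E'
from h import *
wmeas((330,190),f="w2.png"); go((.4705,-.246,.013),75.2)
E
```

```text
4554 zmed 0.0289 c [ 0.4704 -0.2467] [109.4  51.8] yaw -14.58 px [322. 177.] 3D (array([ 0.47068454, -0.2467845 ]), array([109.8,  52. ]), -14.564178466796875)
t 2.55 pos [ 0.4719 -0.2436  0.1948] yaw 75.68 tilt [-0.0004  0.001 ] -> lin [ 0.0006 -0.0028  0.1818] rz 0.48
```

View pics/w2.png

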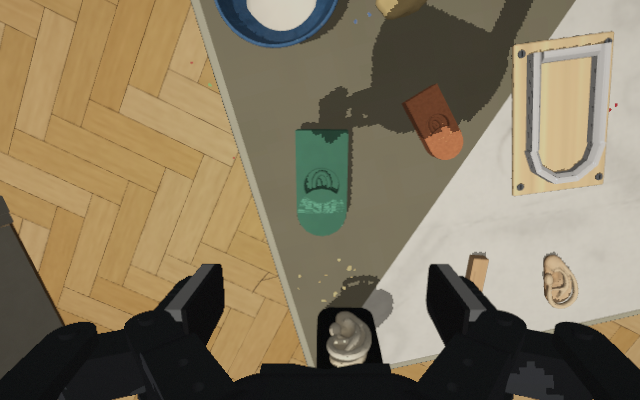

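Green half is centred at px (322,177), at (0.4706,-0.2467) with yaw -14.6°. Now descending and gripping.

Call:
jog_arm --steps '[{"delta_rot": [0, 0, 0.3], "linear": [0.0005, -0.003, 0.045], "grip": 0.085}, {"delta_rot": [0, 0, 0], "linear": [0, 0, 0.045], "grip": 0.085}, {"delta_rot": [0, 0, 0], "linear": [0, 0, 0.045], "grip": 0.085}, {"delta_rot": [0, 0, 0], "linear": [0, 0, 0.046], "grip": 0.085}, {"delta_rot": [0, 0, 0], "linear": [0, 0, 0], "grip": 0.085}, {"delta_rot": [0, 0, 0], "linear": [0, 0, 0], "grip": 0.045}, {"delta_rot": [0, 0, 0], "linear": [0, 0, 0], "grip": 0.045}, {"delta_rot": [0, 0, 0], "linear": [0, 0, 0], "grip": 0.045}, {"delta_rot": [0, 0, 0], "linear": [0, 0, 0], "grip": 0.045}, {"delta_rot": [0, 0, 0], "linear": [0, 0, 0], "grip": 0.045}]' --newtons 40

```text
t: 3.55
tool_pos: [0.4714, -0.2487, 0.0156]
tool_rot: [0.402, 3.113, -0.002]
contact_force: [0.4, 0.4, -0.0]
opening: 0.0451
grip_force: 0.0
```

Run:
```python
from h import *
o=ctrl.get_obs(); print(o["opening"],o["grip_force"]); go((.4678,.0126,.12),83.5)
```

```text
0.045075067526726555 0.0
t 3.55 pos [ 0.4714 -0.2487  0.0156] yaw 75.27 tilt [ 0.0021 -0.0015] -> lin [ 0.0697  0.2517 -0.1048] rz -8.23
```

Run:
```python
from h import *
im,dep,C=shot("wrist","w3.png"); o=ctrl.get_obs(); print(o["opening"],o["grip_force"])
```

```text
0.04517463101896001 0.0
```

View pics/w3.png

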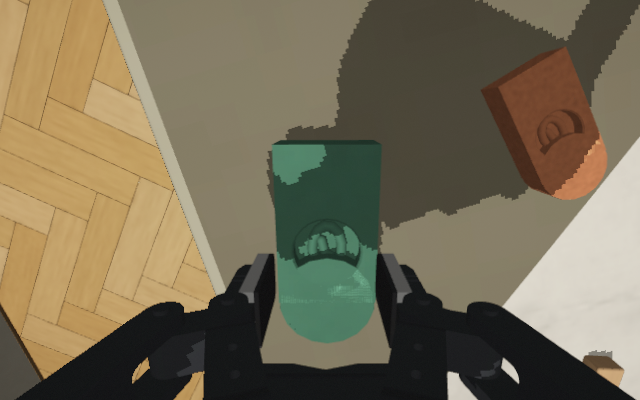

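Both fingers stand at the block's sides (u≈275 and 380, v≈255-320), but no grip force shows yet. I'll close further.

Call:
jog_arm --steps '[{"delta_rot": [0, 0, 0], "linear": [0, 0, 0], "grip": 0.03}, {"delta_rot": [0, 0, 0], "linear": [0, 0, 0], "grip": 0.03}, {"delta_rot": [0, 0, 0], "linear": [0, 0, 0], "grip": 0.03}, {"delta_rot": [0, 0, 0], "linear": [0, 0, 0], "grip": 0.03}]' --newtons 50

```text
t: 4.0
tool_pos: [0.4704, -0.248, 0.014]
tool_rot: [-0.403, -3.115, -0.0]
contact_force: [0.3, -0.3, -0.7]
opening: 0.03
grip_force: 0.0
```

Run:
```python
from h import *
wmeas((325,230),f="w4.png"); o=ctrl.get_obs(); print(o["opening"],o["grip_force"])
```

```text
15133 zmed 0.0289 c [ 0.4699 -0.2467] [108.7  51.7] yaw -14.53 px [325. 238.] 3D (array([ 0.47079291, -0.24694962]), array([109.7,  52.3]), -14.502677917480469)
0.029816173780590573 0.0
```

View pics/w4.png

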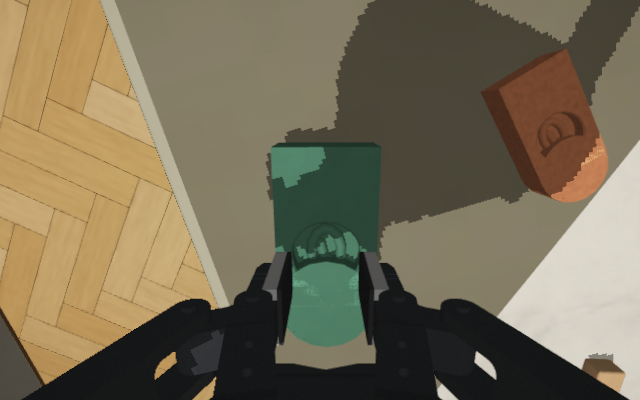

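The fingers have closed to 30 mm above the block top, so the fingertips are higher than the TCP figure says. I'll measure the tips from the depth image.

Run:
```python
from h import *
o=ctrl.get_obs(); print(o["tool_pos"],o["q"],o["effort"])
im,dep,C=shot("wrist"); Tc=np.array(ctrl.camera_info("wrist")["T_tool_cam"])
K,d,R,t=C; P=cloud(dep,C); Rt=Ro.from_rotvec(o["tool_rot"]).as_matrix(); Q=(P-o["tool_pos"])@Rt
hsv=cv2.cvtColor(im,cv2.COLOR_RGB2HSV)
for v in range(244,300,5):
    print(v,[(u,*(np.round(Q[v,u]*1000).astype(int)),int(np.nan_to_num(P[v,u,2])*1000)) for u in (272,278,282,286,290)])
```

```text
[ 0.47046061 -0.24804558  0.0139959 ] [-6.25169540e-01  1.85298344e-02  1.96947911e+00 -4.54284195e-06
  1.15377781e+00 -1.93891697e+00] [-4.26415398e-03 -3.29705930e+01 -3.21394873e+01 -4.60512565e-04
  1.05957624e-03  3.49253938e-06]
244 [(272, np.int64(-5), np.int64(-31), np.int64(15), 0), (278, np.int64(6), np.int64(-23), np.int64(-15), 28), (282, np.int64(6), np.int64(-21), np.int64(-15), 28), (286, np.int64(6), np.int64(-19), np.int64(-14), 28), (290, np.int64(6), np.int64(-17), np.int64(-15), 28)]
249 [(272, np.int64(-8), np.int64(-31), np.int64(14), 0), (278, np.int64(4), np.int64(-23), np.int64(-15), 29), (282, np.int64(4), np.int64(-21), np.int64(-16), 29), (286, np.int64(4), np.int64(-19), np.int64(-15), 29), (290, np.int64(4), np.int64(-17), np.int64(-15), 29)]
254 [(272, np.int64(-12), np.int64(-32), np.int64(16), -1), (278, np.int64(12), np.int64(-19), np.int64(-43), 57), (282, np.int64(12), np.int64(-18), np.int64(-42), 55), (286, np.int64(12), np.int64(-16), np.int64(-43), 56), (290, np.int64(12), np.int64(-15), np.int64(-41), 55)]
259 [(272, np.int64(-15), np.int64(-
[... 1769 characters left out ...]
, np.int64(-14), np.int64(-71), 84), (286, np.int64(5), np.int64(-14), np.int64(-61), 74), (290, np.int64(-2), np.int64(-14), np.int64(-47), 61)]
294 [(272, np.int64(10), np.int64(-18), np.int64(-73), 87), (278, np.int64(10), np.int64(-15), np.int64(-73), 87), (282, np.int64(9), np.int64(-14), np.int64(-71), 85), (286, np.int64(3), np.int64(-14), np.int64(-60), 74), (290, np.int64(-3), np.int64(-14), np.int64(-48), 62)]
299 [(272, np.int64(13), np.int64(-16), np.int64(-81), 94), (278, np.int64(8), np.int64(-16), np.int64(-72), 85), (282, np.int64(8), np.int64(-14), np.int64(-72), 86), (286, np.int64(2), np.int64(-14), np.int64(-62), 76), (290, np.int64(-6), np.int64(-14), np.int64(-48), 62)]
```

The depth image shows the fingertips at tool z ≈ -41 mm with a 30 mm opening. The real tip is therefore about 40 mm short of the reported TCP, and the camera and table agree with each other. I'll allow for that: reopen, go 42 mm lower and close.

Call:
jog_arm --steps '[{"delta_rot": [0, 0, 0], "linear": [0, 0.001, 0], "grip": 0.085}, {"delta_rot": [0, 0, 0], "linear": [0, 0, 0], "grip": 0.085}, {"delta_rot": [0, 0, 0], "linear": [0, 0, 0], "grip": 0.085}, {"delta_rot": [0, 0, 0], "linear": [0, 0, 0.021], "grip": 0.085}, {"delta_rot": [0, 0, 0], "linear": [0, 0, 0.021], "grip": 0.085}, {"delta_rot": [0, 0, 0], "linear": [0, 0, 0], "grip": 0.085}, {"delta_rot": [0, 0, 0], "linear": [0, 0, 0], "grip": 0.045}, {"delta_rot": [0, 0, 0], "linear": [0, 0, 0], "grip": 0.045}, {"delta_rot": [0, 0, 0], "linear": [0, 0, 0], "grip": 0.045}, {"delta_rot": [0, 0, 0], "linear": [0, 0, 0], "grip": 0.045}]' --newtons 50

```text
t: 5.1
tool_pos: [0.472, -0.248, -0.0262]
tool_rot: [0.402, 3.113, -0.002]
contact_force: [-0.7, -0.3, 4.2]
opening: 0.0508
grip_force: 55.2
```

Run:
```python
from h import *
o=ctrl.get_obs(); print(o["opening"],o["grip_force"],o["contact_force"]); im,dep,C=shot("wrist"); P=cloud(dep,C); Q=(P-o["tool_pos"])@Ro.from_rotvec(o["tool_rot"]).as_matrix()
m=(abs(Q[...,0]-12)<1e9)&(Q[...,0]>.009)&(Q[...,0]<.015)&(abs(abs(Q[...,1])-.034)<.012)&(Q[...,2]<-.02)
for s in (-1,1):
    k=m&(np.sign(Q[...,1])==s); print(s,k.sum(),np.round(np.percentile(Q[k],[1,5,50,95,99],axis=0)*1000,1).tolist())
wmeas((325,230))
```

```text
0.05078423889172006 55.17976775765419 [-0.66056273 -0.28430618  4.21503763]
-1 2885 [[9.1, -45.9, -97.0], [9.7, -45.4, -94.9], [12.7, -30.6, -82.0], [14.3, -24.6, -25.1], [14.7, -22.9, -24.5]]
1 2691 [[9.1, 22.9, -96.3], [9.8, 25.1, -94.3], [12.7, 31.0, -78.3], [14.3, 43.7, -25.2], [14.8, 45.8, -24.6]]
25676 zmed 0.0289 c [ 0.4613 -0.2447] [90.3 81.6] yaw -14.75 px [325. 260.] 3D (array([ 0.46217545, -0.24492979]), array([91.5, 78.3]), -14.721855163574219)
```

Call:
jog_arm --steps '[{"delta_rot": [0, 0, 0], "linear": [0, 0, -0.02], "grip": 0.045}, {"delta_rot": [0, 0, 0], "linear": [0, 0, -0.04], "grip": 0.045}, {"delta_rot": [0, 0, 0], "linear": [0, 0, -0.02], "grip": 0.045}, {"delta_rot": [0, 0, 0], "linear": [0, 0, 0], "grip": 0.045}, {"delta_rot": [0, 0, 0], "linear": [0, 0, 0], "grip": 0.045}]'

```text
t: 5.7
tool_pos: [0.4702, -0.2467, 0.0512]
tool_rot: [-0.402, -3.115, -0.001]
contact_force: [-0.4, 0.3, -2.7]
opening: 0.0506
grip_force: 54.7
```

```bash
cat >> h.py <<'E'
def held():
    "held half, tool frame: top height, flat end x, side y, tilt of top plane"
    o=ctrl.get_obs(); im,dep,C=shot("wrist"); P=cloud(dep,C); R=Ro.from_rotvec(o["tool_rot"]).as_matrix(); Q=(P-o["tool_pos"])@R
    print("t",o["t"],"open",o["opening"],"gf",o["grip_force"],"F",np.round(o["contact_force"],1))
    m=(Q[...,0]>.02)&(Q[...,0]<.075)&(abs(Q[...,1])<.032)&(Q[...,2]<-.035)&(Q[...,2]>-.075)
    m,c=blob(m); q=Q[m]; zt=np.median(q[:,2]); k=m&(abs(Q[...,2]-zt)<.003); q=Q[k]
    A=np.c_[q[:,:2],np.ones(len(q))]; co=np.linalg.lstsq(A,q[:,2],rcond=None)[0]
    _,c=blob(k); e=toplane(c,o["tool_pos"][2]-zt,C); e=(e-o["tool_pos"])@R
    r=rect(e); fl=e[e[:,0]>np.max(e[:,0])-.004][:,0]
    s=e[(e[:,0]>.025)&(e[:,0]<.045)][:,1]
    print("top z",zt,"slope",np.round(co[:2],3),"flat end x",np.median(fl),"sides",np.median(s[s<0]),np.median(s[s>0]),"yaw",r[2])
E
python3 - <<'E'
from h import *
held(); go((.4678,.0126,.04),83.5)
E
```

```text
t 5.7 open 0.0506014725983949 gf 54.69087213277817 F [-0.4  0.3 -2.7]
top z -0.05515098288848966 slope [-0.001  0.   ] flat end x 0.05602371042918977 sides -0.025242730734378743 0.026075509075335672 yaw -89.97456172481179
t 5.75 pos [ 0.4695 -0.2462  0.0502] yaw 75.27 tilt [-0.0026  0.0018] -> lin [0.0674 0.2499 0.0106] rz -8.23
```

Call:
jog_arm --steps '[{"delta_rot": [0, 0, 0], "linear": [0.001, 0.043, 0], "grip": 0.045}, {"delta_rot": [0, 0, 0], "linear": [0.001, 0.043, 0], "grip": 0.045}, {"delta_rot": [0, 0, -4.1], "linear": [0.001, 0.043, 0], "grip": 0.045}, {"delta_rot": [0, 0, -4.1], "linear": [0, 0, 0], "grip": 0.045}, {"delta_rot": [0, 0, 0], "linear": [0, 0, 0], "grip": 0.045}, {"delta_rot": [0, 0, 0], "linear": [0, 0, 0], "grip": 0.045}, {"delta_rot": [0, 0, 0], "linear": [0, 0, 0], "grip": 0.045}]'

```text
t: 6.45
tool_pos: [0.4999, -0.1221, 0.0511]
tool_rot: [-0.182, -3.135, -0.001]
contact_force: [0.3, 0.0, -2.7]
opening: 0.0512
grip_force: 54.6
```

```bash
cat >> h.py <<'E'
def fixtool(f=None):
    "fixture in tool frame (x,y) and its yaw relative to tool x"
    im,dep,C=shot("wrist",f); o=ctrl.get_obs(); P=cloud(dep,C); z=P[...,2]; R=Ro.from_rotvec(o["tool_rot"]).as_matrix(); p=o["tool_pos"]
    Q=(P-p)@R; ok=(Q[...,1]>.05)|(Q[...,1]<-.05)
    print("table z",np.nanmedian(z[abs(z)<.004]),"pos",p)
    for n,lo,h in (("wall",.0125,.018),("base",.003,.006)):
        m,c=blob((z>lo)&(z<.03)&ok); e=(toplane(c,h,C)-p)@R; print(n,m.sum(),rect(e),"world",rect(toplane(c,h,C)), c.min(0),c.max(0))
E
python3 - <<'E'
from h import *
fixtool("w5.png"); go((.4678,.0126,.04),83.5)
E
```

```text
table z -0.0009023856253689763 pos [ 0.5001359  -0.12221656  0.05143343]
wall 10597 (array([0.04719989, 0.12809067]), array([132.3,  79.2]), -0.5315780639648438) world (array([0.46805399, 0.01049055]), array([132.3,  79.2]), -6.120277404785156) [464.  35.] [616. 253.]
base 36521 (array([0.047773  , 0.12820169]), array([153.9,  99.9]), -0.07257843017578125) world (array([0.46748401, 0.01067128]), array([153.9,  99.9]), -6.57928466796875) [436.  19.] [622. 260.]
t 6.5 pos [ 0.5001 -0.1222  0.0514] yaw 83.35 tilt [-0.0011  0.0003] -> lin [0.0477 0.1302 0.0115] rz -0.15
```

View pics/w5.png

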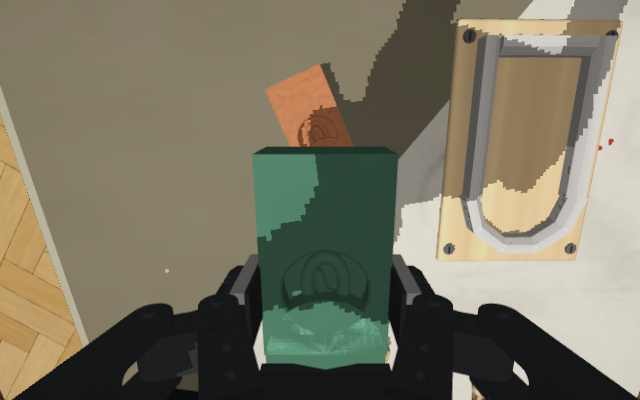

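Held block is at (325,250); the fixture is at (530,140) with its screws at (470,36) and (449,248). I'll move over it and compare the fixture's edges with the block's sides in one picture.

Call:
jog_arm --steps '[{"delta_rot": [0, 0, 0], "linear": [0.0155, 0.043, 0], "grip": 0.045}, {"delta_rot": [0, 0, 0], "linear": [0.0155, 0.043, 0], "grip": 0.045}, {"delta_rot": [0, 0, 0], "linear": [0.0155, 0.043, 0], "grip": 0.045}, {"delta_rot": [0, 0, 0], "linear": [0, 0, 0], "grip": 0.045}, {"delta_rot": [0, 0, 0], "linear": [0, 0, 0], "grip": 0.045}, {"delta_rot": [0, 0, 0], "linear": [0, 0, 0], "grip": 0.045}]'

```text
t: 7.1
tool_pos: [0.4696, 0.0109, 0.0523]
tool_rot: [0.181, 3.136, -0.001]
contact_force: [0.6, -0.6, -2.9]
opening: 0.0506
grip_force: 54.7
```

```bash
cat > m2.py <<'E'
from h import *
o=ctrl.get_obs(); im,dep,C=shot("wrist","w6.png"); P=cloud(dep,C); z=P[...,2]; R=Ro.from_rotvec(o["tool_rot"]).as_matrix(); p=o["tool_pos"]
b=(z>.0028)&(z<.012)
T=lambda uv,h:((toplane(uv,h,C)-p)@R)*1000
h0=p[2]+.0552
for v in range(60,260,20):
    us=np.where(b[v])[0]; w=np.where((z[v]>.013)&(z[v]<.025))[0]; k=np.where((z[v]>h0-.006)&(z[v]<h0+.006))[0]
    if len(us)<10: continue
    e=T([(us[0],v),(us[-1],v)],.006); s="base L %.1f R %.1f x %.1f mid %.1f"%(e[0,1],e[1,1],e[0,0],e[:,1].mean())
    if len(w)>4: a=T([(w[0],v),(w[-1],v)],.018); s+=" | wall %.1f %.1f mid %.1f"%(a[0,1],a[1,1],a[:,1].mean())
    if len(k)>9: a=T([(k[0],v),(k[-1],v)],h0); s+=" | blk %.1f %.1f mid %.1f"%(a[0,1],a[1,1],a[:,1].mean())
    print(v,s)
for u in (250,290,325,360,400):
    c=np.where(b[:,u])[0]; print("back base edge u",u,np.round(T([(u,c[0])],.006),1),"blk", np.where(abs(z[:,u]-h0)<.006)[0][:1])
go((.4678,.012,.04),83.5); held()
E
python3 m2.py
```

```text
100 base L -47.4 R 49.3 x 78.2 mid 0.9
120 base L -47.5 R 201.6 x 66.1 mid 77.1 | wall -35.9 37.8 mid 0.9
140 base L -47.6 R 204.6 x 53.7 mid 78.5 | wall -35.9 37.7 mid 0.9
160 base L -129.8 R 206.4 x 41.0 mid 38.3 | wall -153.6 196.7 mid 21.5 | blk -25.0 26.3 mid 0.6
180 base L -124.4 R 205.5 x 27.7 mid 40.6 | wall -159.9 199.8 mid 19.9 | blk -25.1 26.4 mid 0.6
200 base L -146.3 R 205.4 x 14.1 mid 29.5 | wall -154.7 203.0 mid 24.2 | blk -25.1 26.0 mid 0.5
220 base L -111.9 R 215.1 x -0.1 mid 51.6 | wall -148.6 206.3 mid 28.8 | blk -25.2 26.1 mid 0.4
back base edge u 250 [[ 78.8 -46.1  46.3]] blk [261]
back base edge u 290 [[ 79.3 -21.2  46.3]] blk [152]
back base edge u 325 [[79.3  0.6 46.3]] blk [153]
back base edge u 360 [[79.3 22.4 46.3]] blk [153]
back base edge u 400 [[79.4 47.3 46.2]] blk [261]
t 7.15 pos [0.4696 0.0107 0.0523] yaw 83.35 tilt [ 0.0004 -0.0004] -> lin [0.002  0.0011 0.0123] rz -0.15
t 7.15 open 0.050681090168279055 gf 54.65265020728111 F [ 0.6 -0.1 -2.6]
top z -0.055176764205260666 slope [-0.001 -0.   ] flat end x 0.05595366089612849 sides -0.025082024210664855 0.02621386821322432 yaw -89.97977506928146
```

View pics/w6.png

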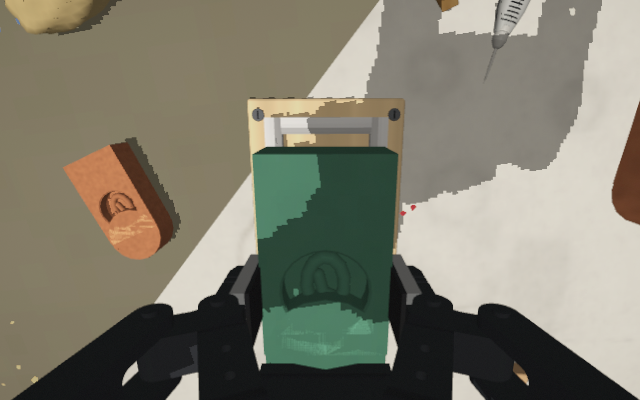

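Alignment is good: the wall midline is at +0.9 mm and the block at +0.5 mm, and the x offset is within 0.2 mm. Lowering.

Call:
jog_arm --steps '[{"delta_rot": [0, 0, 0], "linear": [0.0002, 0.0004, 0.03], "grip": 0.045}, {"delta_rot": [0, 0, 0], "linear": [0, 0, 0.025], "grip": 0.045}, {"delta_rot": [0, 0, 0], "linear": [0, 0, 0.004], "grip": 0.045}, {"delta_rot": [0, 0, 0], "linear": [0, 0, 0], "grip": 0.045}, {"delta_rot": [0, 0, 0], "linear": [0, 0, 0.003], "grip": 0.045}, {"delta_rot": [0, 0, 0], "linear": [0, 0, 0.003], "grip": 0.045}, {"delta_rot": [0, 0, 0], "linear": [0, 0, 0.003], "grip": 0.045}, {"delta_rot": [0, 0, 0], "linear": [0, 0, 0], "grip": 0.045}]'

```text
t: 8.0
tool_pos: [0.469, 0.0123, -0.0158]
tool_rot: [0.179, 3.136, -0.0]
contact_force: [-1.5, -0.3, -1.3]
opening: 0.0514
grip_force: 54.6
```

Call:
jog_arm --steps '[{"delta_rot": [0, 0, 0], "linear": [0, 0, 0.002], "grip": 0.045}, {"delta_rot": [0, 0, 0], "linear": [0, 0, 0.0015], "grip": 0.045}, {"delta_rot": [0, 0, 0], "linear": [0, 0, 0.0015], "grip": 0.045}, {"delta_rot": [0, 0, 0], "linear": [0, 0, 0], "grip": 0.045}, {"delta_rot": [0, 0, 0], "linear": [0, 0, 0], "grip": 0.045}]'

```text
t: 8.5
tool_pos: [0.4692, 0.0123, -0.0202]
tool_rot: [-0.179, -3.136, 0.0]
contact_force: [-4.4, 0.8, 4.6]
opening: 0.0509
grip_force: 55.5
```

Run:
```python
from h import *
go((.468,.012,-.022),83.5); held()
```

```text
t 8.5 pos [ 0.4692  0.0123 -0.0202] yaw 83.48 tilt [-0. -0.] -> lin [ 0.0012 -0.0004  0.0018] rz -0.02
t 8.5 open 0.05086358684985545 gf 55.5453385412693 F [-4.4  0.8  4.6]
top z -0.05502930462471877 slope [ 0.002 -0.   ] flat end x 0.05593392992321746 sides -0.025083669714883065 0.02625159774183796 yaw -89.99201243836433
```

Contact confirms it is at the floor. Releasing, lifting and checking.

Call:
jog_arm --steps '[{"delta_rot": [0, 0, 0], "linear": [0, 0, 0], "grip": 0.085}, {"delta_rot": [0, 0, 0], "linear": [0, 0, 0], "grip": 0.085}, {"delta_rot": [0, 0, 0], "linear": [0, 0, 0], "grip": 0.085}, {"delta_rot": [0, 0, 0], "linear": [0, 0, -0.02], "grip": 0.085}, {"delta_rot": [0, 0, 0], "linear": [0, 0, -0.045], "grip": 0.085}, {"delta_rot": [0, 0, 0], "linear": [0.01, 0, -0.045], "grip": 0.085}, {"delta_rot": [0, 0, 0], "linear": [0.01, 0, -0.045], "grip": 0.085}, {"delta_rot": [0, 0, 0], "linear": [0, 0, 0], "grip": 0.085}, {"delta_rot": [0, 0, 0], "linear": [0, 0, 0], "grip": 0.085}]'

```text
t: 9.45
tool_pos: [0.4501, 0.0144, 0.1356]
tool_rot: [0.179, 3.133, -0.0]
contact_force: [0.5, -0.5, -0.7]
opening: 0.085
grip_force: 0.0
```

Run:
```python
from h import *
m,c,P,C,im=wmeas((325,180),h=.036,lo=.031,hi=.045)
q=P[m]; A=np.c_[q[:,:2]-q[:,:2].mean(0),np.ones(len(q))]; k=np.linalg.lstsq(A,q[:,2],rcond=None)[0]; print("plane",k)
z=P[...,2]; print("table",np.nanmedian(z[abs(z)<.005]))
m2,c2=blob((z>.003)&(z<.05),(325,180)); print("fix all",rect(toplane(c2,.006,C)))
cv2.imwrite("pics/w7.png",im[:,:,::-1])
go((.66156,.13103,.1),78)
```

```text
6412 zmed 0.0348 c [0.4675 0.0135] [108.9  51.8] yaw -6.42 px [326. 210.] 3D (array([0.46827252, 0.01339   ]), array([109.7,  52.1]), -6.4506378173828125)
plane [-0.00073195  0.00010002  0.03481779]
table -0.0009121069913430372
fix all (array([0.4671507 , 0.01269574]), array([153.3,  99.1]), -6.542778015136719)
t 9.5 pos [0.4489 0.0146 0.1336] yaw 83.47 tilt [-0.0001  0.    ] -> lin [-0.198   0.1399  0.0336] rz 5.47
```

View pics/w7.png

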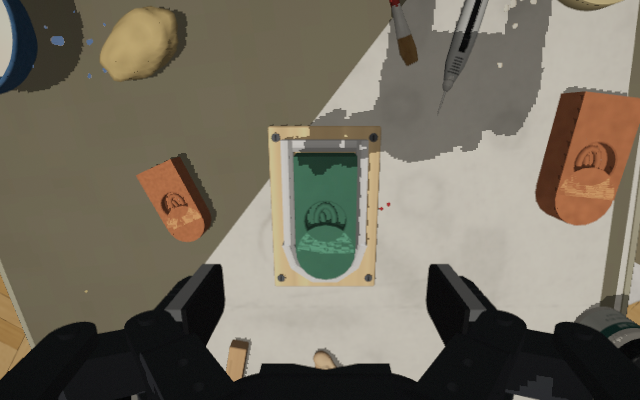

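Green half is seated flat: top at 35.7 mm, centred on the fixture, px (326,210). Next is slat a.

Call:
jog_arm --steps '[{"delta_rot": [0, 0, 0], "linear": [-0.033, 0.0233, 0], "grip": 0.05}, {"delta_rot": [0, 0, 0], "linear": [-0.033, 0.0233, 0], "grip": 0.05}, {"delta_rot": [0, 0, 0], "linear": [-0.033, 0.0233, 0], "grip": 0.05}, {"delta_rot": [0, 0, 0], "linear": [-0.033, 0.0233, 0], "grip": 0.05}, {"delta_rot": [0, 0, 0], "linear": [-0.033, 0.0233, 0], "grip": 0.05}, {"delta_rot": [0, 0, 5.5], "linear": [-0.033, 0.0233, 0], "grip": 0.05}, {"delta_rot": [0, 0, 0], "linear": [0, 0, 0], "grip": 0.05}, {"delta_rot": [0, 0, 0], "linear": [0, 0, 0], "grip": 0.05}]'

```text
t: 10.3
tool_pos: [0.6604, 0.1311, 0.1301]
tool_rot: [-0.327, -3.119, 0.002]
contact_force: [0.1, -0.2, 0.4]
opening: 0.0498
grip_force: 0.0
```

Run:
```python
from h import *
o=ctrl.get_obs()
m,c,P,C,im=wmeas((325,230),h=.014,lo=.008,hi=.025,f="w8.png")
R=Ro.from_rotvec(o["tool_rot"]).as_matrix(); print("tool",rect((toplane(c,.014,C)-o["tool_pos"])@R), c.min(0),c.max(0))
go((.6616,.131,-.036),78)
```

```text
2447 zmed 0.0128 c [0.6605 0.1337] [108.1  17.5] yaw -12.1 px [328. 194.] 3D (array([0.66095209, 0.13366176]), array([109. ,  17.6]), -12.12725830078125)
tool (array([-0.000158  ,  0.00285172]), array([108.1,  17.5]), 0.13933728635311127) [318. 134.] [338. 254.]
t 10.35 pos [0.6602 0.1307 0.1311] yaw 78.01 tilt [-0.0048 -0.0006] -> lin [-0.0021  0.0008  0.1671] rz 0.01
```

Call:
jog_arm --steps '[{"delta_rot": [0, 0, 0], "linear": [0, 0.0025, 0.045], "grip": 0.05}, {"delta_rot": [0, 0, 0], "linear": [0, 0, 0.045], "grip": 0.05}, {"delta_rot": [0, 0, 0], "linear": [0, 0, 0.045], "grip": 0.05}, {"delta_rot": [0, 0, 0], "linear": [0, 0, 0.0315], "grip": 0.05}, {"delta_rot": [0, 0, 0], "linear": [0, 0, 0], "grip": 0.05}, {"delta_rot": [0, 0, 0], "linear": [0, 0, 0], "grip": 0.01}, {"delta_rot": [0, 0, 0], "linear": [0, 0, 0], "grip": 0.01}, {"delta_rot": [0, 0, 0], "linear": [0, 0, 0], "grip": 0.01}, {"delta_rot": [0, 0, 0], "linear": [0, 0, 0], "grip": 0.01}, {"delta_rot": [0, 0, 0], "linear": [0, 0, 0], "grip": 0.01}]' --newtons 30

```text
t: 11.35
tool_pos: [0.6624, 0.1333, -0.0316]
tool_rot: [0.329, 3.124, -0.0]
contact_force: [-0.8, -0.6, 3.7]
opening: 0.0173
grip_force: 31.6
```

Call:
jog_arm --steps '[{"delta_rot": [0, 0, 0], "linear": [0, 0, -0.03], "grip": 0.01}, {"delta_rot": [0, 0, 0], "linear": [0, 0, -0.045], "grip": 0.01}, {"delta_rot": [0, 0, 8], "linear": [0, 0, -0.025], "grip": 0.01}, {"delta_rot": [0, 0, 8.5], "linear": [0, 0, 0], "grip": 0.01}, {"delta_rot": [0, 0, 8.5], "linear": [0, 0, 0], "grip": 0.01}, {"delta_rot": [0, 0, 8.5], "linear": [0, 0, 0], "grip": 0.01}, {"delta_rot": [0, 0, 8.5], "linear": [0, 0, 0], "grip": 0.01}, {"delta_rot": [0, 0, 8.5], "linear": [0, 0, 0], "grip": 0.01}, {"delta_rot": [0, 0, 8.5], "linear": [0, 0, 0], "grip": 0.01}, {"delta_rot": [0, 0, 8.5], "linear": [0, 0, 0], "grip": 0.01}]'

```text
t: 12.35
tool_pos: [0.6621, 0.1335, 0.0674]
tool_rot: [-2.017, -2.409, 0.0]
contact_force: [0.1, -0.8, -0.6]
opening: 0.017
grip_force: 31.2
```

Run:
```python
from h import *
go((.4978,.0096,.06),-6.45)
```

```text
t 12.35 pos [0.6621 0.1335 0.0674] yaw 10.13 tilt [-0.0003  0.    ] -> lin [-0.093  -0.1835  0.0074] rz 16.58
```

Call:
jog_arm --steps '[{"delta_rot": [0, 0, 8.3], "linear": [0, 0, 0], "grip": 0.01}, {"delta_rot": [0, 0, 8.3], "linear": [0, 0, 0], "grip": 0.01}, {"delta_rot": [0, 0, 0], "linear": [-0.0283, -0.0299, 0], "grip": 0.01}, {"delta_rot": [0, 0, 0], "linear": [-0.0283, -0.0299, 0], "grip": 0.01}, {"delta_rot": [0, 0, 0], "linear": [-0.0283, -0.0299, 0], "grip": 0.01}, {"delta_rot": [0, 0, 0], "linear": [-0.0283, -0.0299, 0], "grip": 0.01}, {"delta_rot": [0, 0, 0], "linear": [-0.0283, -0.0299, 0], "grip": 0.01}, {"delta_rot": [0, 0, 0], "linear": [0, 0, 0], "grip": 0.01}, {"delta_rot": [0, 0, 0], "linear": [0, 0, 0], "grip": 0.01}]'

```text
t: 13.25
tool_pos: [0.4982, 0.0084, 0.0677]
tool_rot: [2.338, 2.098, 0.001]
contact_force: [0.1, -0.7, -0.2]
opening: 0.017
grip_force: 31.2
```

Run:
```python
from h import *
go((.4978,.0096,0),-6.45)
im,dep,C=shot("wrist","w9.png"); P=cloud(dep,C); o=ctrl.get_obs(); R=Ro.from_rotvec(o["tool_rot"]).as_matrix(); z=P[...,2]
hsv=cv2.cvtColor(im,cv2.COLOR_RGB2HSV); g=(hsv[...,0]>65)&(hsv[...,0]<95)&(hsv[...,1]>80)&(abs(z-.035)<.006)
m,c=blob(g); print("green",rect(toplane(c,.036,C)))
Q=(P-o["tool_pos"])@R; m,c=blob((abs(Q[...,2]+.05)<.013)&(abs(Q[...,1])<.012)&(z>.06)); q=Q[m]; print("slat tool",np.round(np.percentile(q,[1,50,99],axis=0)*1000,1))
k=q[abs(q[:,2]-np.median(q[:,2]))<.003]; A=np.c_[k[:,:2],np.ones(len(k))]; print("slope",np.linalg.lstsq(A,k[:,2],rcond=None)[0])
```

```text
t 13.25 pos [0.4982 0.0084 0.0677] yaw -6.2 tilt [0.0009 0.0002] -> lin [ 0.0012 -0.0006  0.0677] rz 0.25
green (array([0.44871719, 0.01639895]), array([68.9, 51.7]), -6.2486572265625)
slat tool [[-42.9 -10.7 -60.6]
 [ 11.2  -1.5 -44.2]
 [ 54.4  10.5 -42. ]]
slope [ 0.00033891  0.00241745 -0.04413406]
```

View pics/w9.png

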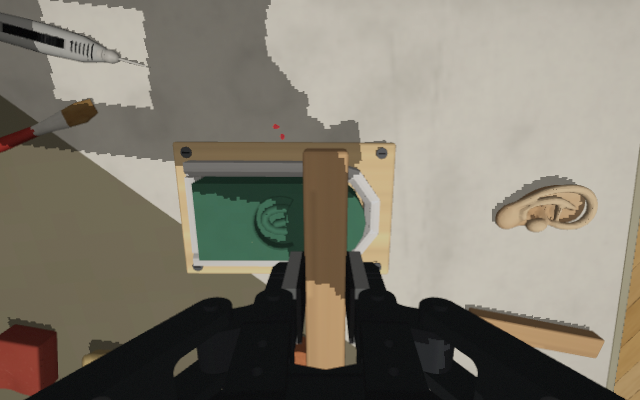

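Slat is held level at px (325,260) over the round-end side of the green half. The ear cast is at (545,210), undisturbed.

Call:
jog_arm --steps '[{"delta_rot": [0, 0, 0.2], "linear": [0.001, 0, 0.03], "grip": 0.01}, {"delta_rot": [0, 0, 0], "linear": [0, 0, 0.025], "grip": 0.01}, {"delta_rot": [0, 0, 0], "linear": [0, 0, 0.005], "grip": 0.01}, {"delta_rot": [0, 0, 0], "linear": [0, 0, 0.001], "grip": 0.01}, {"delta_rot": [0, 0, 0], "linear": [0, 0, 0.001], "grip": 0.01}, {"delta_rot": [0, 0, 0], "linear": [0, 0, 0.001], "grip": 0.01}, {"delta_rot": [0, 0, 0], "linear": [0, 0, 0], "grip": 0.01}]'

```text
t: 14.0
tool_pos: [0.4996, 0.0096, 0.0057]
tool_rot: [2.339, 2.095, 0.002]
contact_force: [0.1, -0.3, 0.2]
opening: 0.0171
grip_force: 31.2
```

Call:
jog_arm --steps '[{"delta_rot": [0, 0, 0], "linear": [0, 0, 0.001], "grip": 0.01}, {"delta_rot": [0, 0, 0], "linear": [0, 0, 0.001], "grip": 0.01}, {"delta_rot": [0, 0, 0], "linear": [0, 0, 0], "grip": 0.01}]'

```text
t: 14.3
tool_pos: [0.4994, 0.0096, 0.0043]
tool_rot: [2.34, 2.095, 0.001]
contact_force: [-4.3, 0.5, 8.5]
opening: 0.0167
grip_force: 32.2
```

Call:
jog_arm --steps '[{"delta_rot": [0, 0, 0], "linear": [0, 0, 0], "grip": 0.04}, {"delta_rot": [0, 0, 0], "linear": [0, 0, 0], "grip": 0.04}, {"delta_rot": [0, 0, 0], "linear": [0, 0, -0.03], "grip": 0.05}, {"delta_rot": [0, 0, 0], "linear": [0, 0, -0.045], "grip": 0.05}, {"delta_rot": [0, 0, 0], "linear": [0, 0, -0.045], "grip": 0.05}, {"delta_rot": [0, 0, 0], "linear": [0, 0, -0.02], "grip": 0.05}, {"delta_rot": [0, 0, 0], "linear": [0, 0, 0], "grip": 0.05}, {"delta_rot": [0, 0, 0], "linear": [0, 0, 0], "grip": 0.05}]'

```text
t: 15.1
tool_pos: [0.4984, 0.0097, 0.1421]
tool_rot: [-2.341, -2.095, 0.0]
contact_force: [-0.6, 0.3, -1.0]
opening: 0.0501
grip_force: 0.0
```

```bash
cat >> h.py <<'E'
def seat(px=None,rel=None):
    im,dep,C=shot("wrist"); P=cloud(dep,C); z=P[...,2]; hsv=cv2.cvtColor(im,cv2.COLOR_RGB2HSV)
    g=(hsv[...,0]>65)&(hsv[...,0]<95)&(hsv[...,1]>80)&(abs(z-.035)<.006); g=g&(np.hypot(P[...,0]-.468,P[...,1]-.013)<.07)
    e=toplane(np.argwhere(g)[:,::-1],.036,C); print("green z",np.nanmedian(z[g]),"rect",rect(e))
    s=(abs(z-.049)<.004)&(np.hypot(P[...,0]-.468,P[...,1]-.013)<.09)
    n,l,st,_=cv2.connectedComponentsWithStats(s.astype(np.uint8))
    for k in range(1,n):
        if st[k,4]<150: continue
        _,c=blob(l==k); r=rect(toplane(c,.05,C)); a=np.radians(-6.45); d=r[0]-np.array([.468,.013])
        q=P[l==k]; co=np.linalg.lstsq(np.c_[q[:,:2]-q[:,:2].mean(0),np.ones(len(q))],q[:,2],rcond=None)[0]
        print("slat",st[k,4],r,"in green frame",np.round([d@[np.cos(a),np.sin(a)],d@[-np.sin(a),np.cos(a)]],4),"plane",np.round(co,4))
    return im
E
python3 - <<'E'
from h import *
seat(); go((.654,-.111,.1),71.65)
E
```

```text
green z 0.035055015180109624 rect (array([0.46814978, 0.01405025]), array([107.7,  51.6]), -6.3756256103515625)
slat 2874 (array([0.49856412, 0.01054136]), array([108.5,  17.7]), 83.52934265136719) in green frame [0.0306 0.001 ] plane [-0.0006 -0.0007  0.049 ]
t 15.15 pos [0.4975 0.0098 0.1408] yaw -6.33 tilt [-0.0027  0.0003] -> lin [-0.1028  0.1689  0.0403] rz -77.98
```

Slat a is at +30.6 mm, flat and crosswise. Now slat b.

Call:
jog_arm --steps '[{"delta_rot": [0, 0, 0], "linear": [-0.0206, 0.0338, 0], "grip": 0.05}, {"delta_rot": [0, 0, 0], "linear": [-0.0206, 0.0338, 0], "grip": 0.05}, {"delta_rot": [0, 0, 0], "linear": [-0.0206, 0.0338, 0], "grip": 0.05}, {"delta_rot": [0, 0, 0], "linear": [-0.0206, 0.0338, 0], "grip": 0.05}, {"delta_rot": [0, 0, -8.5], "linear": [-0.0206, 0.0338, 0], "grip": 0.05}, {"delta_rot": [0, 0, -8.5], "linear": [0, 0, 0], "grip": 0.05}, {"delta_rot": [0, 0, -8.5], "linear": [0, 0, 0], "grip": 0.05}, {"delta_rot": [0, 0, -8.5], "linear": [0, 0, 0], "grip": 0.05}, {"delta_rot": [0, 0, -8.5], "linear": [0, 0, 0], "grip": 0.05}, {"delta_rot": [0, 0, -8.5], "linear": [0, 0, 0], "grip": 0.05}]'

```text
t: 16.15
tool_pos: [0.6536, -0.111, 0.1389]
tool_rot: [-1.2, -2.898, 0.001]
contact_force: [-0.1, -0.4, 0.6]
opening: 0.0501
grip_force: 0.0
```

Call:
jog_arm --steps '[{"delta_rot": [0, 0, -8.5], "linear": [0, 0, 0], "grip": 0.05}, {"delta_rot": [0, 0, -8.5], "linear": [0, 0, 0], "grip": 0.05}, {"delta_rot": [0, 0, -8.5], "linear": [0, 0, 0], "grip": 0.05}, {"delta_rot": [0, 0, -1.5], "linear": [0, 0, 0], "grip": 0.05}, {"delta_rot": [0, 0, 0], "linear": [0, 0, 0], "grip": 0.05}, {"delta_rot": [0, 0, 0], "linear": [0, 0, 0], "grip": 0.05}]'

```text
t: 16.75
tool_pos: [0.6546, -0.1112, 0.1413]
tool_rot: [-0.503, -3.099, -0.0]
contact_force: [-0.9, 0.3, 0.3]
opening: 0.0501
grip_force: 0.0
```

Run:
```python
from h import *
o=ctrl.get_obs()
m,c,P,C,im=wmeas((325,190),h=.014,lo=.008,hi=.025)
R=Ro.from_rotvec(o["tool_rot"]).as_matrix(); print("tool",rect((toplane(c,.014,C)-o["tool_pos"])@R), c.min(0),c.max(0))
go((.654,-.111,-.034),71.65)
```

```text
2309 zmed 0.0128 c [ 0.6531 -0.11  ] [108.8  17.5] yaw -18.03 px [326. 189.] 3D (array([ 0.6536676 , -0.11021638]), array([109.8,  17.7]), -18.02576446533203)
tool (array([0.00157374, 0.00061674]), array([108.8,  17.5]), -0.41271209716796875) [316. 131.] [335. 248.]
t 16.8 pos [ 0.6548 -0.1112  0.1417] yaw 71.58 tilt [-0.0012  0.0004] -> lin [ 6.000e-04 -1.000e-04  1.757e-01] rz -0.07
```

Call:
jog_arm --steps '[{"delta_rot": [0, 0, -0.4], "linear": [0.0015, 0.0005, 0.045], "grip": 0.05}, {"delta_rot": [0, 0, 0], "linear": [0, 0, 0.045], "grip": 0.05}, {"delta_rot": [0, 0, 0], "linear": [0, 0, 0.045], "grip": 0.05}, {"delta_rot": [0, 0, 0], "linear": [0, 0, 0.039], "grip": 0.05}, {"delta_rot": [0, 0, 0], "linear": [0, 0, 0], "grip": 0.05}, {"delta_rot": [0, 0, 0], "linear": [0, 0, 0], "grip": 0.01}, {"delta_rot": [0, 0, 0], "linear": [0, 0, 0], "grip": 0.01}, {"delta_rot": [0, 0, 0], "linear": [0, 0, 0], "grip": 0.01}, {"delta_rot": [0, 0, 0], "linear": [0, 0, 0], "grip": 0.01}, {"delta_rot": [0, 0, 0], "linear": [0, 0, 0], "grip": 0.01}]' --newtons 30

```text
t: 17.8
tool_pos: [0.6551, -0.1107, -0.0296]
tool_rot: [0.489, 3.101, -0.0]
contact_force: [-0.7, -0.3, 5.8]
opening: 0.0168
grip_force: 31.6
```

Call:
jog_arm --steps '[{"delta_rot": [0, 0, 0], "linear": [0, 0, -0.03], "grip": 0.01}, {"delta_rot": [0, 0, 0], "linear": [0, 0, -0.045], "grip": 0.01}, {"delta_rot": [0, 0, 8.5], "linear": [0, 0, -0.035], "grip": 0.01}, {"delta_rot": [0, 0, 8.5], "linear": [0, 0, 0], "grip": 0.01}, {"delta_rot": [0, 0, 8.5], "linear": [0, 0, 0], "grip": 0.01}, {"delta_rot": [0, 0, 8.5], "linear": [0, 0, 0], "grip": 0.01}, {"delta_rot": [0, 0, 8.5], "linear": [0, 0, 0], "grip": 0.01}, {"delta_rot": [0, 0, 8.5], "linear": [0, 0, 0], "grip": 0.01}, {"delta_rot": [0, 0, 8.5], "linear": [0, 0, 0], "grip": 0.01}, {"delta_rot": [0, 0, 8.5], "linear": [0, 0, 0], "grip": 0.01}]'

```text
t: 18.8
tool_pos: [0.6535, -0.1103, 0.0782]
tool_rot: [-2.148, -2.292, 0.001]
contact_force: [0.0, -0.2, -0.5]
opening: 0.0167
grip_force: 31.0
```

Run:
```python
from h import *
go((.4382,.0164,.06),-6.45); print(ctrl.get_obs()["q"])
```

```text
t 18.8 pos [ 0.6535 -0.1103  0.0782] yaw 3.72 tilt [-0.0007  0.0002] -> lin [ 0.1404 -0.2067  0.0184] rz 10.17
[-2.79355102e-01  2.32863656e-01  1.61511159e+00 -2.75467990e-05
  1.29432405e+00 -3.44255255e-01]
```

Call:
jog_arm --steps '[{"delta_rot": [0, 0, 8.5], "linear": [0, 0, 0], "grip": 0.01}, {"delta_rot": [0, 0, 1.7], "linear": [0, 0, 0], "grip": 0.01}, {"delta_rot": [0, 0, 0], "linear": [0.017, -0.038, 0], "grip": 0.01}, {"delta_rot": [0, 0, 0], "linear": [0.017, -0.038, 0], "grip": 0.01}, {"delta_rot": [0, 0, 0], "linear": [0.017, -0.038, 0], "grip": 0.01}, {"delta_rot": [0, 0, 0], "linear": [0.017, -0.038, 0], "grip": 0.01}, {"delta_rot": [0, 0, 0], "linear": [0.017, -0.038, 0], "grip": 0.01}, {"delta_rot": [0, 0, 0], "linear": [0.017, -0.038, 0], "grip": 0.01}, {"delta_rot": [0, 0, 0], "linear": [0, 0, 0], "grip": 0.01}, {"delta_rot": [0, 0, 0], "linear": [0, 0, 0], "grip": 0.01}]'

```text
t: 19.8
tool_pos: [0.4378, 0.0157, 0.0787]
tool_rot: [2.334, 2.102, 0.001]
contact_force: [1.1, -0.8, 1.0]
opening: 0.0171
grip_force: 31.0
```

Run:
```python
from h import *
go((.4382,.0164,0),-6.45)
im,dep,C=shot("wrist"); P=cloud(dep,C); o=ctrl.get_obs(); R=Ro.from_rotvec(o["tool_rot"]).as_matrix(); z=P[...,2]
Q=(P-o["tool_pos"])@R; m,c=blob((abs(Q[...,2]+.05)<.013)&(abs(Q[...,1])<.012)&(z>.06)); q=Q[m]; print("slat tool",np.round(np.percentile(q,[1,50,99],axis=0)*1000,1))
seat()
```

```text
t 19.8 pos [0.4378 0.0157 0.0787] yaw -5.98 tilt [ 0.0011 -0.0003] -> lin [0.0008 0.0002 0.0787] rz 0.47
slat tool [[-43.8 -10.8 -60.9]
 [ 11.9  -1.7 -42.2]
 [ 55.3  10.4 -40.5]]
green z 0.034902232756979415 rect (array([0.46810388, 0.01423273]), array([108. ,  51.8]), -7.303230285644531)
slat 4758 (array([0.49682013, 0.01065249]), array([109. ,  18.7]), 83.63585662841797) in green frame [0.0289 0.0009] plane [ 0.0286 -0.0042  0.0488]
```

Call:
jog_arm --steps '[{"delta_rot": [0, 0, 0.4], "linear": [0.0008, 0, 0.035], "grip": 0.01}, {"delta_rot": [0, 0, 0], "linear": [0, 0, 0.03], "grip": 0.01}, {"delta_rot": [0, 0, 0], "linear": [0, 0, 0.004], "grip": 0.01}, {"delta_rot": [0, 0, 0], "linear": [0, 0, 0.001], "grip": 0.01}, {"delta_rot": [0, 0, 0], "linear": [0, 0, 0.001], "grip": 0.01}, {"delta_rot": [0, 0, 0], "linear": [0, 0, 0.001], "grip": 0.01}, {"delta_rot": [0, 0, 0], "linear": [0, 0, 0.001], "grip": 0.01}, {"delta_rot": [0, 0, 0], "linear": [0, 0, 0], "grip": 0.01}]'

```text
t: 20.7
tool_pos: [0.4389, 0.016, 0.0064]
tool_rot: [2.343, 2.091, 0.002]
contact_force: [0.9, 0.4, 0.3]
opening: 0.0165
grip_force: 31.1
```

Call:
jog_arm --steps '[{"delta_rot": [0, 0, 0], "linear": [0, 0, 0.001], "grip": 0.01}, {"delta_rot": [0, 0, 0], "linear": [0, 0, 0.001], "grip": 0.01}, {"delta_rot": [0, 0, 0], "linear": [0, 0, 0], "grip": 0.01}]'

```text
t: 21.0
tool_pos: [0.439, 0.0161, 0.0063]
tool_rot: [2.344, 2.092, -0.001]
contact_force: [-8.4, 0.8, 15.0]
opening: 0.017
grip_force: 32.7
```

Call:
jog_arm --steps '[{"delta_rot": [0, 0, 0], "linear": [0, 0, -0.001], "grip": 0.01}, {"delta_rot": [0, 0, 0], "linear": [0, 0, 0], "grip": 0.04}, {"delta_rot": [0, 0, 0], "linear": [0, 0, 0], "grip": 0.04}, {"delta_rot": [0, 0, 0], "linear": [0, 0, -0.03], "grip": 0.04}, {"delta_rot": [0, 0, 0], "linear": [0, 0, -0.045], "grip": 0.085}, {"delta_rot": [0, 0, 0], "linear": [0, 0, -0.045], "grip": 0.085}, {"delta_rot": [0, 0, 0], "linear": [0, 0, -0.03], "grip": 0.085}, {"delta_rot": [0, 0, 0], "linear": [0, 0, 0], "grip": 0.085}, {"delta_rot": [0, 0, 0], "linear": [0, 0, 0], "grip": 0.085}]'

```text
t: 21.9
tool_pos: [0.4385, 0.0161, 0.1549]
tool_rot: [2.344, 2.091, 0.001]
contact_force: [0.3, 0.1, -0.9]
opening: 0.0847
grip_force: 0.0
```

Run:
```python
from h import *
seat(); go((.4455,.2425,.1),77.1)
```

```text
green z 0.03492376118217885 rect (array([0.46782712, 0.0140174 ]), array([107.7,  50.8]), -6.5439605712890625)
slat 2639 (array([0.43848392, 0.01708853]), array([108.7,  17.6]), 83.04507446289062) in green frame [-0.0298  0.0007] plane [-0.0064  0.0005  0.049 ]
slat 2630 (array([0.4969136 , 0.01038861]), array([108.7,  18.3]), 83.60514068603516) in green frame [0.029  0.0007] plane [ 0.023  -0.0029  0.0488]
t 21.95 pos [0.4376 0.0162 0.1534] yaw -6.53 tilt [-0.0016  0.0002] -> lin [ 0.2257 -0.0177  0.0535] rz -83.63
```

Both slats are on, at -29.8 and about +29 to +30.6 mm. Now the red half.

Call:
jog_arm --steps '[{"delta_rot": [0, 0, 0], "linear": [0.045, -0.0035, 0], "grip": 0.085}, {"delta_rot": [0, 0, 0], "linear": [0.045, -0.0035, 0], "grip": 0.085}, {"delta_rot": [0, 0, 0], "linear": [0.045, -0.0035, 0], "grip": 0.085}, {"delta_rot": [0, 0, 0], "linear": [0.045, -0.0035, 0], "grip": 0.085}, {"delta_rot": [0, 0, -8.4], "linear": [0.0455, -0.0035, 0], "grip": 0.085}, {"delta_rot": [0, 0, -8.4], "linear": [0, 0, 0], "grip": 0.085}, {"delta_rot": [0, 0, -8.4], "linear": [0, 0, 0], "grip": 0.085}, {"delta_rot": [0, 0, -8.4], "linear": [0, 0, 0], "grip": 0.085}, {"delta_rot": [0, 0, -8.4], "linear": [0, 0, 0], "grip": 0.085}, {"delta_rot": [0, 0, -8.4], "linear": [0, 0, 0], "grip": 0.085}]'

```text
t: 22.95
tool_pos: [0.4449, 0.2417, 0.1515]
tool_rot: [-1.22, -2.891, 0.005]
contact_force: [0.3, -0.2, 0.4]
opening: 0.0848
grip_force: 0.0
```

Call:
jog_arm --steps '[{"delta_rot": [0, 0, -8.4], "linear": [0, 0, 0], "grip": 0.085}, {"delta_rot": [0, 0, -8.4], "linear": [0, 0, 0], "grip": 0.085}, {"delta_rot": [0, 0, -8.4], "linear": [0, 0, 0], "grip": 0.085}, {"delta_rot": [0, 0, -8], "linear": [0, 0, 0], "grip": 0.085}, {"delta_rot": [0, 0, 0], "linear": [0, 0, 0], "grip": 0.085}, {"delta_rot": [0, 0, 0], "linear": [0, 0, 0], "grip": 0.085}]'

```text
t: 23.55
tool_pos: [0.4455, 0.2418, 0.1527]
tool_rot: [-0.358, -3.118, 0.002]
contact_force: [0.0, -0.0, -0.9]
opening: 0.085
grip_force: 0.0
```

Run:
```python
from h import *
o=ctrl.get_obs()
m,c,P,C,im=wmeas((325,190),f="w10.png")
R=Ro.from_rotvec(o["tool_rot"]).as_matrix(); print("tool",rect((toplane(c,.03,C)-o["tool_pos"])@R), c.min(0),c.max(0))
go((.4455,.2425,-.028),77.1)
```

```text
5777 zmed 0.0289 c [0.4452 0.2437] [108.7  51.8] yaw -12.47 px [327. 185.] 3D (array([0.44569397, 0.24342535]), array([109.5,  52.2]), -12.66729736328125)
tool (array([0.00035472, 0.00195285]), array([108.7,  51.8]), -0.6264114379882812) [296. 133.] [356. 251.]
t 23.6 pos [0.4457 0.2419 0.1531] yaw 76.93 tilt [-0.0023 -0.0008] -> lin [-0.      0.0008  0.1811] rz -0.17
```

View pics/w10.png

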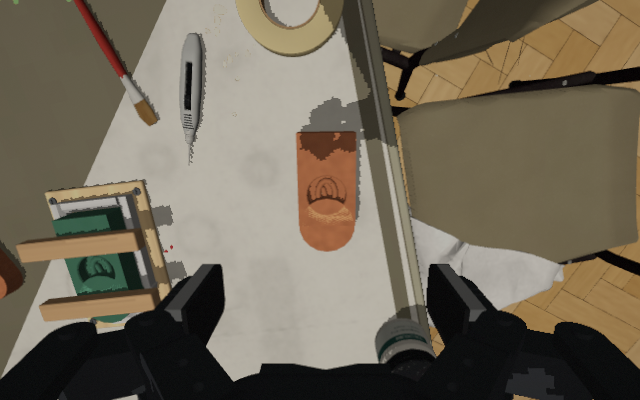

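Red half is at px (327,185), round end forward. The stack stands at lower left. The table rim is close at u≈380, so I'll check its height.

Run:
```python
from h import *
im,dep,C=shot("wrist"); P=cloud(dep,C)
for v in (160,190,220): print(v,[(u,*np.round(P[v,u,1:]*1000).astype(int).tolist()) for u in range(356,410,6)])
```

```text
160 [(356, 277, 0), (362, 283, 0), (368, 289, 0), (374, 295, -2), (380, 300, 0), (386, 305, 1), (392, 312, -2), (398, 317, -1), (404, 387, -334)]
190 [(356, 272, -2), (362, 277, -1), (368, 283, -2), (374, 289, -2), (380, 295, -2), (386, 300, -1), (392, 306, -1), (398, 312, -3), (404, 318, -4)]
220 [(356, 265, -2), (362, 271, -1), (368, 277, -1), (374, 283, -2), (380, 289, -2), (386, 295, 0), (392, 301, -1), (398, 307, -1), (404, 313, -1)]
```

Call:
jog_arm --steps '[{"delta_rot": [0, 0, -0.5], "linear": [0.0003, 0.0017, 0.045], "grip": 0.085}, {"delta_rot": [0, 0, 0], "linear": [0, 0, 0.045], "grip": 0.085}, {"delta_rot": [0, 0, 0], "linear": [0, 0, 0.045], "grip": 0.085}, {"delta_rot": [0, 0, 0], "linear": [0, 0, 0.045], "grip": 0.085}, {"delta_rot": [0, 0, 0], "linear": [0, 0, 0], "grip": 0.085}, {"delta_rot": [0, 0, 0], "linear": [0, 0, 0], "grip": 0.045}, {"delta_rot": [0, 0, 0], "linear": [0, 0, 0], "grip": 0.045}, {"delta_rot": [0, 0, 0], "linear": [0, 0, 0], "grip": 0.045}, {"delta_rot": [0, 0, 0], "linear": [0, 0, 0], "grip": 0.045}, {"delta_rot": [0, 0, 0], "linear": [0, 0, 0], "grip": 0.045}]' --newtons 50

```text
t: 24.65
tool_pos: [0.4496, 0.245, -0.0218]
tool_rot: [0.34, 3.117, 0.004]
contact_force: [-0.1, -0.1, 6.9]
opening: 0.051
grip_force: 55.3
```

Call:
jog_arm --steps '[{"delta_rot": [0, 0, 0], "linear": [0, 0, -0.03], "grip": 0.045}, {"delta_rot": [0, 0, 0], "linear": [0, 0, -0.04], "grip": 0.045}, {"delta_rot": [0, 0, 0], "linear": [0, 0, -0.04], "grip": 0.045}, {"delta_rot": [0, 0, 0], "linear": [0, 0, 0], "grip": 0.045}, {"delta_rot": [0, 0, 0], "linear": [0, 0, 0], "grip": 0.045}]'

```text
t: 25.15
tool_pos: [0.4475, 0.2443, 0.0864]
tool_rot: [0.34, 3.12, 0.003]
contact_force: [-1.2, -0.1, -2.8]
opening: 0.0502
grip_force: 54.4
```

Run:
```python
from h import *
held(); go((.468,.013,.06),83.55)
```

```text
t 25.15 open 0.05020236991306831 gf 54.37278360128403 F [-1.2 -0.1 -2.8]
top z -0.05083736224500575 slope [-0.004  0.002] flat end x 0.057754018878578214 sides -0.02511598372163286 0.026210425209078535 yaw 89.95570373535156
t 25.2 pos [0.4461 0.2438 0.0844] yaw 77.57 tilt [-0.0002  0.    ] -> lin [-0.0711 -0.2206  0.0244] rz -5.98
```

Call:
jog_arm --steps '[{"delta_rot": [0, 0, 0], "linear": [-0.0123, -0.0367, 0], "grip": 0.045}, {"delta_rot": [0, 0, 0], "linear": [-0.0123, -0.0367, 0], "grip": 0.045}, {"delta_rot": [0, 0, 0], "linear": [-0.0123, -0.0367, 0], "grip": 0.045}, {"delta_rot": [0, 0, 0], "linear": [-0.0123, -0.0367, 0], "grip": 0.045}, {"delta_rot": [0, 0, 0], "linear": [-0.0123, -0.0367, 0], "grip": 0.045}, {"delta_rot": [0, 0, -3], "linear": [-0.0123, -0.0367, 0], "grip": 0.045}, {"delta_rot": [0, 0, -3], "linear": [0, 0, 0], "grip": 0.045}, {"delta_rot": [0, 0, 0], "linear": [0, 0, 0], "grip": 0.045}, {"delta_rot": [0, 0, 0], "linear": [0, 0, 0], "grip": 0.045}]'

```text
t: 26.1
tool_pos: [0.4699, 0.0134, 0.0828]
tool_rot: [-0.178, -3.133, -0.001]
contact_force: [-0.3, -0.7, -2.6]
opening: 0.0505
grip_force: 54.4
```

Run:
```python
from h import *
held(); go((.4707,.0127,.033),83.55)
```

```text
t 26.1 open 0.05049607531306153 gf 54.43540558218956 F [-0.3 -0.7 -2.6]
top z -0.050856441661770675 slope [-0.004  0.002] flat end x 0.05765452491157747 sides -0.025049134989081533 0.02636848523740398 yaw 89.81591033935547
t 26.15 pos [0.4702 0.0136 0.0832] yaw 83.56 tilt [-0.0026  0.0005] -> lin [-0.0008 -0.0009  0.0502] rz 0.01
```

Call:
jog_arm --steps '[{"delta_rot": [0, 0, 0], "linear": [-0.0005, -0.0005, 0.025], "grip": 0.045}, {"delta_rot": [0, 0, 0], "linear": [0, 0, 0.022], "grip": 0.045}, {"delta_rot": [0, 0, 0], "linear": [0, 0, 0.004], "grip": 0.045}, {"delta_rot": [0, 0, 0], "linear": [0, 0, 0.001], "grip": 0.045}, {"delta_rot": [0, 0, 0], "linear": [0, 0, 0.001], "grip": 0.045}, {"delta_rot": [0, 0, 0], "linear": [0, 0, 0.001], "grip": 0.045}, {"delta_rot": [0, 0, 0], "linear": [0, 0, 0], "grip": 0.045}]'

```text
t: 26.85
tool_pos: [0.4724, 0.0124, 0.0315]
tool_rot: [0.176, 3.135, -0.0]
contact_force: [0.5, -0.2, -0.8]
opening: 0.0507
grip_force: 54.4
```

Call:
jog_arm --steps '[{"delta_rot": [0, 0, 0], "linear": [0, 0, 0.001], "grip": 0.045}, {"delta_rot": [0, 0, 0], "linear": [0, 0, 0.001], "grip": 0.045}, {"delta_rot": [0, 0, 0], "linear": [0, 0, 0], "grip": 0.045}, {"delta_rot": [0, 0, 0], "linear": [0, 0, 0], "grip": 0.045}]'

```text
t: 27.25
tool_pos: [0.4716, 0.0124, 0.0286]
tool_rot: [-0.176, -3.137, -0.0]
contact_force: [-0.7, -0.1, -2.2]
opening: 0.0506
grip_force: 54.4
```

Run:
```python
from h import *
held(); go((.4707,.0127,.033),83.55)
```

```text
t 27.25 open 0.050600634077206996 gf 54.36560958623886 F [-0.7 -0.1 -2.2]
top z -0.05085777533483897 slope [-0.004  0.003] flat end x 0.05767307237293896 sides -0.02502707696046761 0.02634637928401548 yaw -89.97611817717552
t 27.3 pos [0.4717 0.0124 0.0286] yaw 83.57 tilt [-0.  0.] -> lin [ 0.001   0.0002 -0.0044] rz 0.02
```

Call:
jog_arm --steps '[{"delta_rot": [0, 0, 0], "linear": [0, 0, 0.0007], "grip": 0.045}, {"delta_rot": [0, 0, 0], "linear": [0, 0, 0.0007], "grip": 0.045}, {"delta_rot": [0, 0, 0], "linear": [0, 0, 0], "grip": 0.045}, {"delta_rot": [0, 0, 0], "linear": [0, 0, 0], "grip": 0.045}]'

```text
t: 27.7
tool_pos: [0.4723, 0.0124, 0.0282]
tool_rot: [0.176, 3.136, -0.0]
contact_force: [-3.0, 1.0, 5.8]
opening: 0.0505
grip_force: 55.2
```

Contact (5.8 N up). Releasing and lifting clear.

Call:
jog_arm --steps '[{"delta_rot": [0, 0, 0], "linear": [0, 0, 0], "grip": 0.085}, {"delta_rot": [0, 0, 0], "linear": [0, 0, 0], "grip": 0.085}, {"delta_rot": [0, 0, 0], "linear": [0, 0, 0], "grip": 0.085}, {"delta_rot": [0, 0, 0], "linear": [0, 0, -0.03], "grip": 0.085}, {"delta_rot": [0, 0, 0], "linear": [0, 0, -0.045], "grip": 0.085}, {"delta_rot": [0, 0, 0], "linear": [0.01, 0, -0.045], "grip": 0.085}, {"delta_rot": [0, 0, 0], "linear": [0.01, 0, -0.045], "grip": 0.085}, {"delta_rot": [0, 0, 0], "linear": [0, 0, 0], "grip": 0.085}, {"delta_rot": [0, 0, 0], "linear": [0, 0, 0], "grip": 0.085}, {"delta_rot": [0, 0, 0], "linear": [0, 0, 0], "grip": 0.085}]'

```text
t: 28.7
tool_pos: [0.451, 0.0148, 0.1905]
tool_rot: [-0.176, -3.134, -0.0]
contact_force: [0.1, -0.7, -0.6]
opening: 0.0851
grip_force: 0.0
```

Run:
```python
from h import *
m,c,P,C,im=wmeas((325,180),h=.08,lo=.074,hi=.09,f="w11.png")
q=P[m]; q=q[q[:,2]>.074]; print("plane",np.linalg.lstsq(np.c_[q[:,:2]-q[:,:2].mean(0),np.ones(len(q))],q[:,2],rcond=None)[0])
z=P[...,2]; s=(abs(z-.049)<.004)&(np.hypot(P[...,0]-.468,P[...,1]-.013)<.09)
n,l,st,ce=cv2.connectedComponentsWithStats(s.astype(np.uint8))
a=np.radians(-6.45)
for k in range(1,n):
    if st[k,4]>40:
        d=P[l==k][:,:2]-[.468,.013]; X=d@[np.cos(a),np.sin(a)]; Y=d@[-np.sin(a),np.cos(a)]; print("slat part",st[k,4],"x",np.round(np.percentile(X,[2,98]),4),"y",np.round(np.percentile(Y,[2,98]),4),"z",np.median(P[l==k][:,2]))
print(ctrl.get_obs()["tool_pos"],ctrl.get_obs()["contact_force"])
```

```text
5966 zmed 0.0788 c [0.4686 0.0137] [109.6  51.8] yaw -6.45 px [325. 209.] 3D (array([0.4693078 , 0.01367949]), array([109.7,  52.1]), -6.474601745605469)
plane [-0.0021302  -0.00057284  0.07880833]
slat part 517 x [-0.0396 -0.0226] y [-0.0533 -0.0286] z 0.048866873318102015
slat part 539 x [-0.0393 -0.0216] y [0.0298 0.0549] z 0.04883743252419993
slat part 460 x [0.0213 0.038 ] y [-0.0533 -0.0283] z 0.04874059029034991
slat part 461 x [0.0212 0.038 ] y [0.0301 0.0549] z 0.04874495455887556
[0.45077858 0.01478496 0.18997197] [-1.0215656   0.93922659  0.71826511]
```

The red half lies flat (top at about 80 mm, aligned within about 1 mm) and the slats are at ±30 mm. Handing in.

```bash
python3 -c "
from station import ctrl
print(ctrl.finish_job())"
```

```text
the job is handed in; nothing more can be done
None
```

The job is handed in at about 29 s on the robot clock: last checks put the green half home in the pocket, the slats flat at about ±30 mm and the red-brown half flat and squarely on top, round end the same way; the judge gave no verdict, and I did not re-measure the jar, stand and cast.

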